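Third hand for a mosaic float frame

ROBOT

A 6-joint arm with a two-finger parallel gripper is mounted at the origin on the work surface. World frame = base frame: x ahead of the robot, y to its left, z up, the work surface at z = 0. Lengths are in m, angles in rad, forces in N, time in s.
With the tool pointing down it reaches from about 0.275 to 0.775 m from the base axis. Payload 14.6 kg.
Tool frame: the origin (TCP) lies midway between the tips of the shut fingers; the grasp point (between the pads) lies 19 mm behind it (r.tcp_to_grasp is the distance from the TCP to the grasp point, in m); z points along the fingers, y is the direction in which the jaws open and shut (so a half turn about z gives the same grasp; the last joint's range is limited). The gripper opens to 85 mm and grips with 20 to 120 N. Pads are 22 mm wide; open, the fingers measure 114 mm over their backs; the gripper's body (76 mm by 85 mm) begins 54 mm behind the grasp point. The pads swing forward as they close: fully open they stand 13 mm farther back than shut.
Start: joints at [0.947, 0.263, -0.048, 1.259, 0, 1.415], TCP at [0.237, 0.468, 0.231] pointing down, gripper open.
Joint ranges: [-2.65, 2.65], [-0.89, 1.7], [-1.18, 1.37], [-2.13, 2.11], [-1.35, 1.29], [-3.14, 3.14]. Speed limits (rad/s): [1.89, 1.89, 2.57, 2.79, 3.14, 3.14].

INTERFACE

Orientations are given as a rotation vector (axis times angle).
In Python, from rig import r gives the robot as it stands.
- The arm moves only by the tool play_rows, never from a script. Its argument "commands" is a list that holds one entry, the list of rows, each a list of 6 numbers: the shift along the tool's x, y, z in units of 30 mm (1.0 is 30 mm), then the turn, a rotation vector about the tool's x, y, z in units of 6 degrees (1.0 is 6 degrees). A call has 1 to 5 rows; each row shifts and turns the commanded pose from where the row before left it, along the tool's axes as they then stand; what a row does not reach is not made up. A row lasts 1/10 s, in which the tool goes at most 50 mm and 8.59 degrees, less where a joint would pass 70% of its speed; a pose out of reach is approached as far as the arm can. A call is refused whole if a number of a shift passes 1 or a number of a turn 1, either way. A call with a gripper value outside its range is refused whole. "jaw" is the closure, from 0 (fully open) to 1 (shut), set as the call begins (left out, the last holds). The fingers move at their own pace and stop on an object; "force" is the grip in N (left out, the last holds). Time passes only in rows, so rows that do not move let the fingers close. It gives the time, the measured TCP pose, the force and the opening at its end, in the units of the state.
- r.get_obs(): the state, without advancing time (a new reading comes with each control period).
- r.snapshot(name): name is "scene" or "side" or "wrist"; returns the picture (400x640x3 uint8, red, green, blue); there is no depth.
- r.camera_model(name): a dict with "fx", "fy", "cx", "cy" (pixels), "rvec" (rotation vector, rad) and "tvec" (3), from world to camera coordinates, as OpenCV has them; the wrist camera has in their place "tool_from_camera" (4x4, takes a point from camera to tool coordinates, whose origin is the TCP and whose axes are the flange's). Camera axes: x right, y down, z forward; pixel columns grow to the right and rows downward; lengths in m; the calibration is good to about 2 mm. A picture is of the moment at which its call begins: read the wrist's pose just before it. camera_model takes no time and is no camera call.
- r.close_job(): hands the job in, once; it reports no verdict.
The state is a dict: "time": time; "joint_pos": joint angles; "joint_vel": joint speeds; "joint_torque": joint torques, N m; "position": TCP position; "orientation": TCP orientation; "contact_force": force on the tool from outside, world axes, zero at the start; "ft_torque": the same for the moment, N m; "width": opening from 0.0 (shut) to 1.0 (fully open).
Only numpy, scipy, OpenCV 4.12 (cv2) and the standard library are available. Lean on these libraries where they do the work, as an engineer would, in place of code of your own. Each camera call takes 0.05 s, during which the arm holds its last target.

TASK

I'm about to screw the last long rail onto this float frame: take the short gap gauge out of the rack and hang it blade-down in the gap between the mosaic panel and the loose rail, about half-way along, fully home on its shoulder, and let go of it. Then push the rail squarely from its outer side, at its middle, so that it pinches the gauge against the panel, and keep it there with a steady push of about 12 N, its ends still level with the back board's, while I drive the screws: finish while holding, without letting up. Be gentle with the panel's edge and leave everything else on the bench where it lies.

Things in the scene. Friction and masses are not known exactly. Their poses are not given: they have to be found in the camera images.
- panel: Finished mosaic panel, fixed: 150 (x) x 162 (y) x 24 mm high, blue and white tiles in an aluminium rim, screwed on the back board. Origin: centre of its underside, 15 mm above the bench; its top is 39 mm above the bench. x, y along its sides, z up. Its straight near edge, towards the loose rail, is the face at its x = -75 mm
- back: Plywood back board of the frame, fixed: 208 (x) x 220 (y) mm, top 15 mm above the bench, centred under the panel with the same axes, on a rubber mat 250 x 262 x 3 mm. Origin: its centre, at bench level. On its far side (x = +80 to +104 mm) a rail like the loose one is already screwed on, 5 mm from the panel
- rail_mid (a point): Centre of the loose long rail: a plain square wooden bar 24 (x) x 220 (y) x 24 mm high, about 0.1 kg, lying on the back board beside the panel's near edge, 9 to 12 mm from it, nearly parallel, its ends nearly level with the board's. Its top is 39 mm above the bench, as the panel's. It slides easily; the stop is rigid: push slowly, in small steps. x points from rail to panel, y along the rail, z up
- rail: The same loose rail; origin at the centre of its underside, same axes. Friction under it takes some 0.5 to 3 N of the push on it; the rest reaches the gauge and the panel
- gauge_grip (a point): Centre of the short gauge's wooden grip, 14 mm thick (x) x 60 long (y) x 26 high (z), the part to pinch, across x. Under it a steel shoulder plate 26 x 60 x 4 mm, and under that a steel blade 5 mm thick, 56 mm long, 20 mm deep. About 0.07 kg. This point is 17 mm above the shoulder's underside, 37 mm above the blade's end, and 56 mm above the bench once home in the gap
- gauge: The same short gauge; origin on its middle line at the shoulder's underside, same axes (x across the blade, y along it, z up). Home in the gap, the shoulder rests on the tops of panel and rail and the blade stays 4 mm clear of the back board
- long_gauge: A second gauge of the same make, not wanted here: 90 mm long, blade 10 mm thick. Hangs in the other slot of the rack, end to end with the short one, either way round. Origin as for the short gauge. Leave it hanging
- rack: Wooden gauge rack, fixed, 210 (x) x 46 (y) x 30 mm high, with two slots 12 mm wide in line along its x; the gauges hang in them by their shoulders with their grips above it, 50 mm either side of its centre. It stands to the left or to the right of the frame. Origin: centre of its underside
- tub: Bystander: open clear tub with broken tile, 160 x 110 x 55 mm, on the other side of the frame from the rack. Origin: centre of its underside
- short_rail1: Bystander: short loose wooden rail, 24 x 160 (y) x 24 mm. Origin: centre of its underside
- short_rail2: Bystander: a second short loose rail, as the first
- mug: Bystander: white mug, 76 mm wide, 85 mm high, handle at its +y. Origin: centre of its underside
- screw_dish: Bystander: small blue dish with screws, 72 mm wide, 22 mm high, near the right near corner of the frame. Origin: centre of its underside
- screwdriver: Bystander: screwdriver lying along its x
- nippers: Bystander: wheeled tile nippers, 165 mm long along x, 20 mm high

How it is judged:
By the outcome, as a careful person would: the job done as asked, in the order asked, and still so for the second after the job is handed in, while the arm keeps its last pose, push and grip.
It also fails if it takes over 64 s, if anything falls off the work surface, if the arm or the gripper's body presses on something with over 40 N, if the wrist force passes 120 N, or if a joint passes its speed limit or range.

## Working session

There is one attempt and no reset: what is moved stays moved. The work goes in short steps, Python scripts to look and compute and a tool call to move; the robot and the scene stay as the last step left them, time stands still between calls to the robot, and variables do not carry over. Pictures are saved under pics/ and viewed, and the job is handed in when it is done.

Besides the shell and the picture viewer there is one more tool, called as name(argument=value, ...) on one line, values as JSON. play_rows: Moves the arm, as the interface text tells. Its arguments: {"type":"object","properties":{"commands":{"type":"array"},"jaw":{"type":"number"},"force":{"type":"number"}},"required":["commands"]}

```bash
ls; mkdir -p pics; python3 - <<'E'
from rig import r
import cv2
o=r.get_obs(); print({k:o[k] for k in ['time','position','orientation','width','contact_force']})
for n in ['scene','side','wrist']:
    im=r.snapshot(n); cv2.imwrite(f'pics/{n}0.png',im[:,:,::-1]); print(n,r.camera_model(n))
E
```

```text
pics
{'time': 0.0, 'position': array([0.2370256 , 0.46812179, 0.23080045]), 'orientation': array([-7.29571905e-01, -3.05524505e+00,  1.64684807e-03]), 'width': 0.9948566629329518, 'contact_force': array([-0.14686915, -0.01519835,  1.15618676])}
scene {'fx': 364.7554488948222, 'fy': 364.7554488948222, 'cx': 317.80313412544257, 'cy': 203.4097150807368, 'rvec': array([ 1.93900475,  1.75734486, -0.58876474]), 'tvec': array([-0.05658617, -0.40296946,  1.49250637])}
side {'fx': 438.1961815752567, 'fy': 438.1961815752567, 'cx': 327.367368949327, 'cy': 197.8236929174975, 'rvec': array([ 2.28707362, -0.93555236,  0.32802064]), 'tvec': array([-0.39002512,  0.3549324 ,  1.14453837])}
wrist {'fx': 276.38950931603193, 'fy': 276.38950931603193, 'cx': 319.3132885265974, 'cy': 199.96195614069936, 'tool_from_camera': array([[-1.06920871e-03, -9.51211025e-01, -3.08539209e-01,
         7.96285851e-02],
       [ 9.99999426e-01, -1.03933134e-03, -2.61181276e-04,
        -1.21135043e-04],
       [-7.22359603e-05, -3.08539311e-01,  9.51211590e-01,
        -1.42436883e-01],
       [ 0.00000000e+00,  0.00000000e+00,  0.00000000e+00,
         1.00000000e+00]])}
```

View pics/scene0.png

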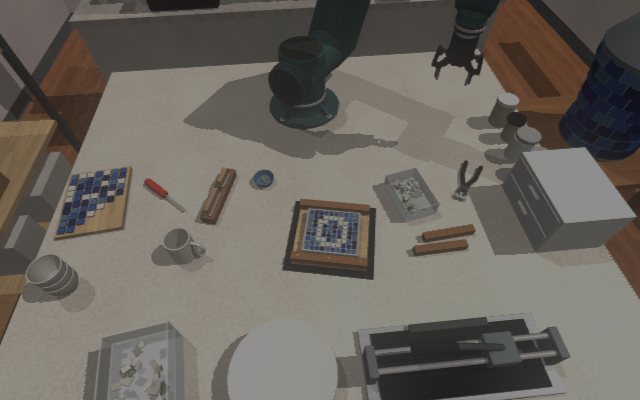

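View pics/side0.png

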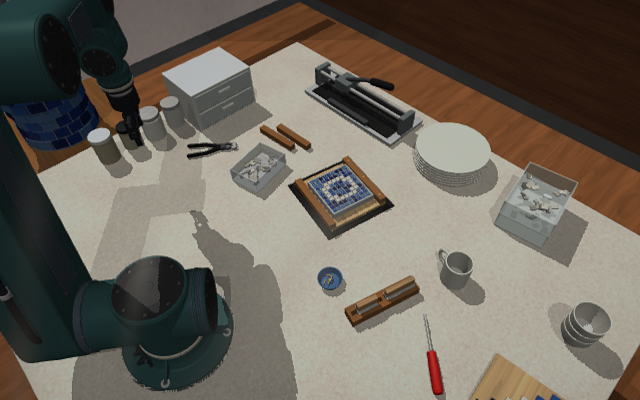

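View pics/wrist0.png

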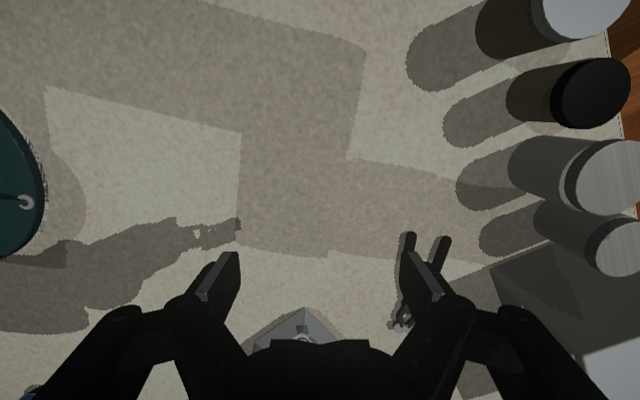

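```bash
cat > h.py <<'E'
import numpy as np, cv2
from scipy.spatial.transform import Rotation as R
from rig import r
def cam(n, o=None):
    m=r.camera_model(n)
    K=np.array([[m['fx'],0,m['cx']],[0,m['fy'],m['cy']],[0,0,1]])
    if n=='wrist':
        T=np.eye(4);T[:3,:3]=R.from_rotvec(o['orientation']).as_matrix();T[:3,3]=o['position']
        W=np.linalg.inv(T@m['tool_from_camera'])
        return K,W[:3,:3],W[:3,3]
    return K,R.from_rotvec(m['rvec']).as_matrix(),np.array(m['tvec'])
def ray(c,uv):
    K,Rm,t=c; d=Rm.T@np.linalg.inv(K)@np.array([uv[0],uv[1],1.]); return -Rm.T@t,d/np.linalg.norm(d)
def onz(c,uv,z):
    p,d=ray(c,uv); return p+d*(z-p[2])/d[2]
def proj(c,P):
    K,Rm,t=c; q=K@(Rm@np.asarray(P,float)+t); return q[:2]/q[2]
def tri(obs):
    A=np.zeros((3,3));b=np.zeros(3)
    for c,uv in obs:
        p,d=ray(c,uv);M=np.eye(3)-np.outer(d,d);A+=M;b+=M@p
    X=np.linalg.solve(A,b); return X,[np.round(proj(c,X)-uv,1) for c,uv in obs]
def save(n,name,crop=None,f=1):
    im=r.snapshot(n); cv2.imwrite(f'pics/{name}_full.png',im[:,:,::-1]); 
    return im
def crop(src,dst,x0,y0,x1,y1,f):
    im=cv2.imread(f'pics/{src}.png')[y0:y1,x0:x1]; cv2.imwrite(f'pics/{dst}.png',cv2.resize(im,None,fx=f,fy=f,interpolation=cv2.INTER_CUBIC))
E
python3 - <<'E'
from h import *
crop('scene0','sc1',190,150,400,290,3.8)
crop('side0','si1',280,140,440,340,3)
s=cam('scene')
for uv in [(203,217),(228,172),(300,201),(369,204),(290,262),(366,268)]: print(uv,onz(s,uv,.03).round(3))
E
```

```text
(203, 217) [ 0.542 -0.352  0.03 ]
(228, 172) [ 0.363 -0.284  0.03 ]
(300, 201) [ 0.511 -0.048  0.03 ]
(369, 204) [0.545 0.168 0.03 ]
(290, 262) [ 0.724 -0.091  0.03 ]
(366, 268) [0.764 0.12  0.03 ]
```

View pics/sc1.png

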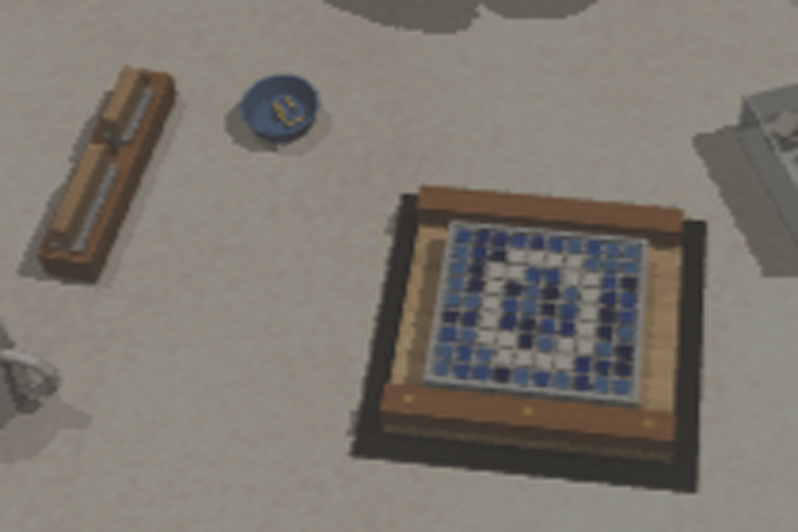

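View pics/si1.png

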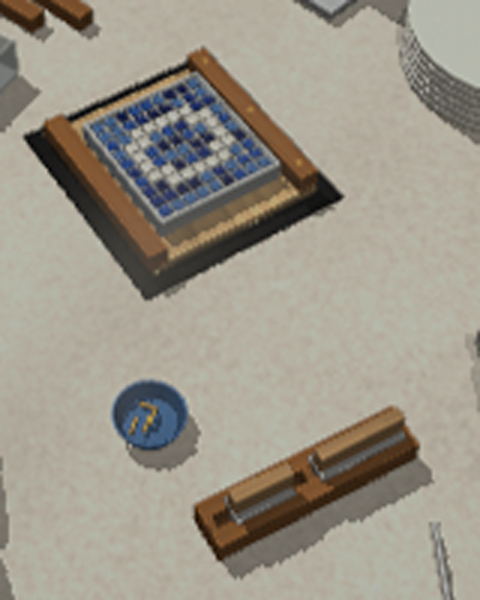

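```bash
cat >> h.py <<'E'
def plan(target,yaw_y=None,o=None):
    """prints tool-frame shift (30mm units) and z-turn (6deg units) for world target (tool kept vertical-ish)"""
    o=o or r.get_obs(); Rm=R.from_rotvec(o['orientation']).as_matrix()
    d=Rm.T@(np.asarray(target)-o['position'])/.03
    cur=np.degrees(np.arctan2(Rm[1,1],Rm[0,1]))
    print('t',round(o['time'],2),'pos',o['position'].round(4),'yawy',cur.round(2),'tilt',np.degrees(np.arccos(-Rm[2,2])).round(2),'F',np.round(o['contact_force'],2))
    print('shift units',d.round(3), 'full-turn units', None if yaw_y is None else R.from_matrix(Rm.T@R.from_euler('ZX',[yaw_y-90,180],degrees=True).as_matrix()@np.diag([-1,-1,1])).as_rotvec()/np.radians(6))
E
python3 -c "
from h import *
plan([.58,.05,.28],69)"
```

```text
t 0.15 pos [0.2371 0.4682 0.231 ] yawy 63.14 tilt 0.04 F [-0.98 -0.15 -1.2 ]
shift units [-16.495  -7.273  -1.632] full-turn units [-0.00689787 -0.00173512 -0.97671892]
```

play_rows(commands=[[[-0.8, -0.36, -0.1, 0, 0, 0], [-0.85, -0.37, -0.1, 0, 0, 0], [-0.85, -0.37, -0.1, 0, 0, 0], [-0.85, -0.37, -0.1, 0, 0, 0], [-0.85, -0.37, -0.1, 0, 0, 0]]])

```text
time: 0.65
position: [0.3252, 0.3612, 0.2462]
orientation: [-0.729, -3.056, 0.0]
contact_force: [-0.6, 0.3, -0.6]
width: 1.004
```

play_rows(commands=[[[-0.85, -0.37, -0.1, 0, 0, 0], [-0.85, -0.37, -0.1, 0, 0, 0], [-0.85, -0.37, -0.1, 0, 0, 0], [-0.85, -0.37, -0.1, 0, 0, 0], [-0.85, -0.37, -0.1, 0, 0, 0]]])

```text
time: 1.15
position: [0.4139, 0.2541, 0.2613]
orientation: [-0.73, -3.055, 0.0]
contact_force: [0.1, 0.7, -0.4]
width: 0.995
```

play_rows(commands=[[[-0.85, -0.37, -0.1, 0, 0, 0], [-0.85, -0.37, -0.1, 0, 0, 0], [-0.85, -0.37, -0.1, 0, 0, 0], [-0.85, -0.37, -0.1, 0, 0, 0], [-0.85, -0.37, -0.1, 0, 0, 0]]])

```text
time: 1.65
position: [0.5025, 0.1469, 0.2762]
orientation: [-0.73, -3.055, 0.0]
contact_force: [-0.4, -0.3, 0.1]
width: 0.999
```

play_rows(commands=[[[-0.85, -0.37, 0, 0, 0, 0], [-0.85, -0.37, 0, 0, 0, 0], [-0.85, -0.37, 0, 0, 0, 0], [-0.7, -0.3, 0, 0, 0, 0], [-0.5, -0.2, 0, 0, 0, -1]]])

```text
time: 2.15
position: [0.5813, 0.0527, 0.2758]
orientation: [-0.569, -3.089, 0.0]
contact_force: [-0.3, -0.1, 0.1]
width: 1.0
```

play_rows(commands=[[[0, 0, 0, 0, 0, 0], [0, 0, 0, 0, 0, 0], [0, 0, 0, 0, 0, 0]]])

```text
time: 2.45
position: [0.58, 0.0546, 0.2763]
orientation: [-0.571, -3.089, -0.0]
contact_force: [0.4, -0.7, -0.0]
width: 0.999
```

```bash
python3 - <<'E'
from h import *
import pickle
o=r.get_obs(); im=r.snapshot('wrist'); cv2.imwrite('pics/w1.png',im[:,:,::-1]); pickle.dump(o,open('w1.pkl','wb')); print(o['joint_pos'],o['joint_vel'].round(3)); plan([.5,-.24,.28],69)
E
```

```text
[-4.59664693e-02  3.58169387e-01  2.13660899e-01  1.42654850e+00
  1.35537955e-04  3.19307451e-01] [ 0.003 -0.005  0.001  0.002 -0.001 -0.008]
t 2.5 pos [0.58   0.0547 0.2765] yawy 69.1 tilt 0.0 F [-0.3   0.66 -0.5 ]
shift units [ -1.011 -10.127  -0.119] full-turn units [7.02663058e-04 1.89006295e-05 1.64089742e-02]
```

View pics/w1.png

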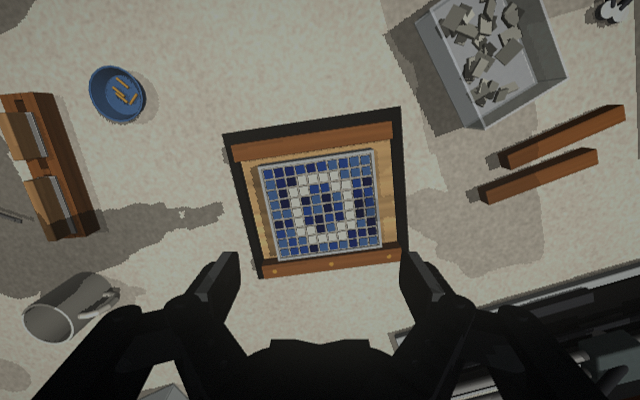

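```bash
python3 - <<'E'
from h import *
crop('w1','w1c',210,95,415,285,3.9)
E
```

```text
(no output)
```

View pics/w1c.png

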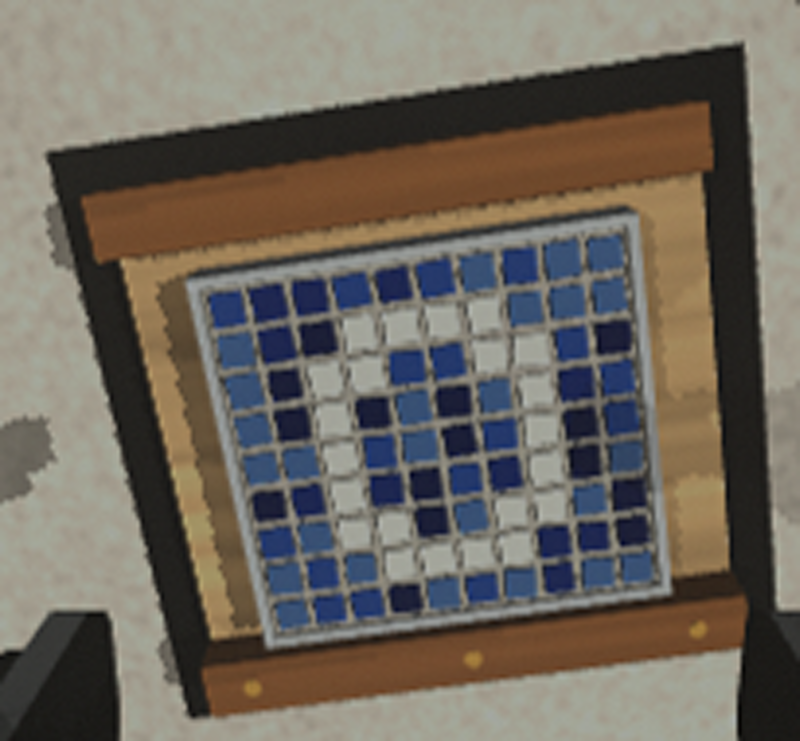

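play_rows(commands=[[[0, -0.9, 0, 0, 0, 0], [-0.1, -1, 0, 0, 0, 0], [-0.1, -1, 0, 0, 0, 0], [-0.1, -1, 0, 0, 0, 0], [-0.1, -1, 0, 0, 0, 0]]])

```text
time: 3.0
position: [0.5387, -0.0879, 0.2766]
orientation: [0.569, 3.089, -0.0]
contact_force: [0.5, -0.7, -0.3]
width: 1.001
```

play_rows(commands=[[[-0.1, -1, 0, 0, 0, 0], [-0.1, -1, 0, 0, 0, 0], [-0.1, -1, 0, 0, 0, 0], [-0.1, -0.9, 0, 0, 0, 0], [0, -0.4, 0, 0, 0, 0]]])

```text
time: 3.5
position: [0.5041, -0.2136, 0.2764]
orientation: [0.571, 3.089, -0.0]
contact_force: [0.7, 0.6, 0.1]
width: 1.001
```

play_rows(commands=[[[0, 0, 0, 0, 0, 0], [0, 0, 0, 0, 0, 0]]])

```text
time: 3.7
position: [0.5047, -0.2116, 0.2764]
orientation: [0.569, 3.09, 0.0]
contact_force: [-0.4, 0.7, -0.2]
width: 1.006
```

```bash
python3 - <<'E'
from h import *
import pickle
o=r.get_obs(); im=r.snapshot('wrist'); cv2.imwrite('pics/w2.png',im[:,:,::-1]); pickle.dump(o,open('w2.pkl','wb')); plan([.5,-.24,.28],69)
E
```

```text
t 3.75 pos [ 0.5049 -0.2113  0.2764] yawy 69.17 tilt 0.02 F [-0.53  0.34 -0.13]
shift units [-0.188 -0.95  -0.12 ] full-turn units [0.0024852  0.00056753 0.02847987]
```

View pics/w2.png

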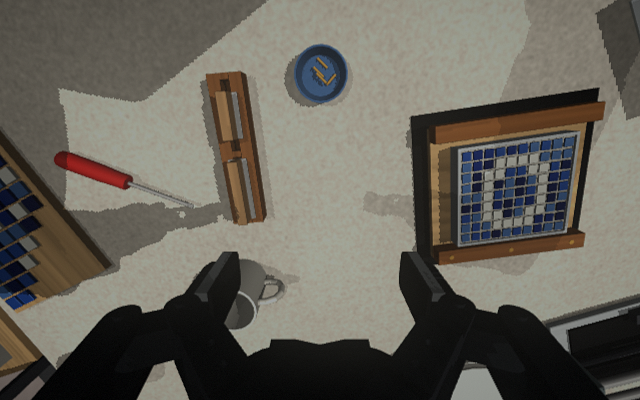

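```bash
python3 - <<'E'
from h import *
crop('w2','w2r',195,65,275,230,4.8)
crop('w2','w2f',405,80,610,270,3.9)
crop('w1','w1r',0,85,105,245,4.8)
E
```

```text
(no output)
```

View pics/w2r.png

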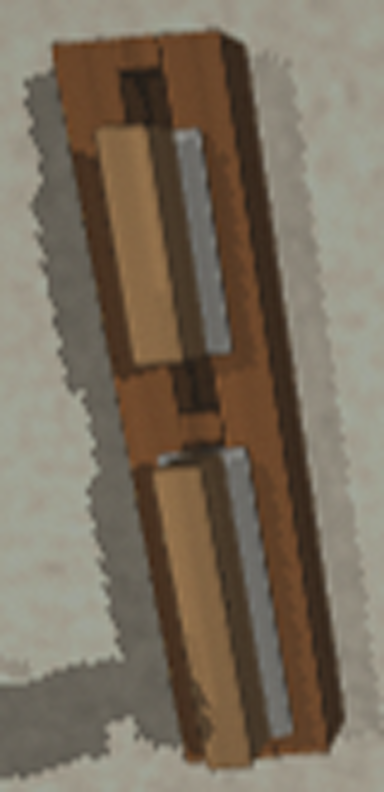

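View pics/w2f.png

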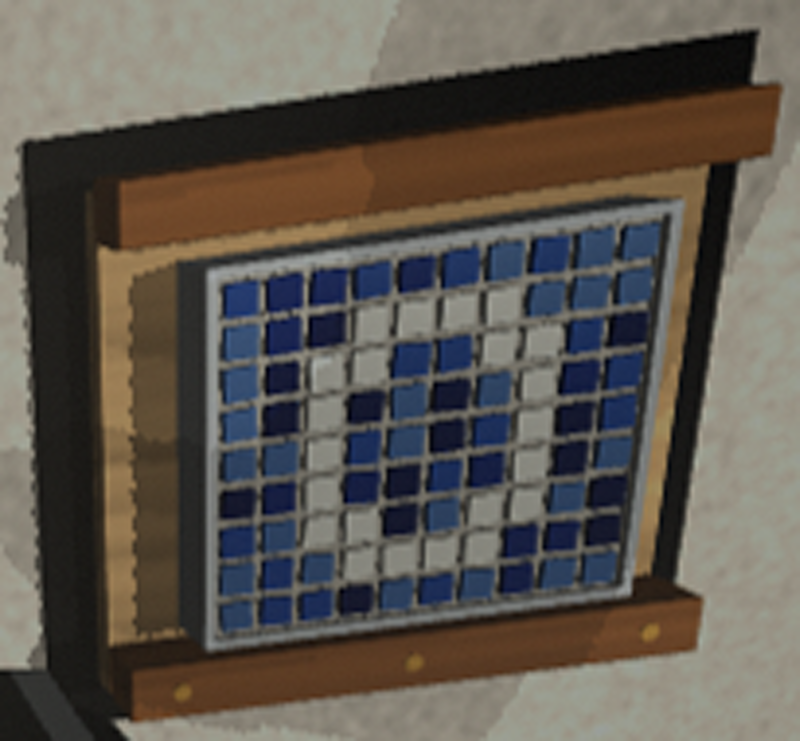

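View pics/w1r.png

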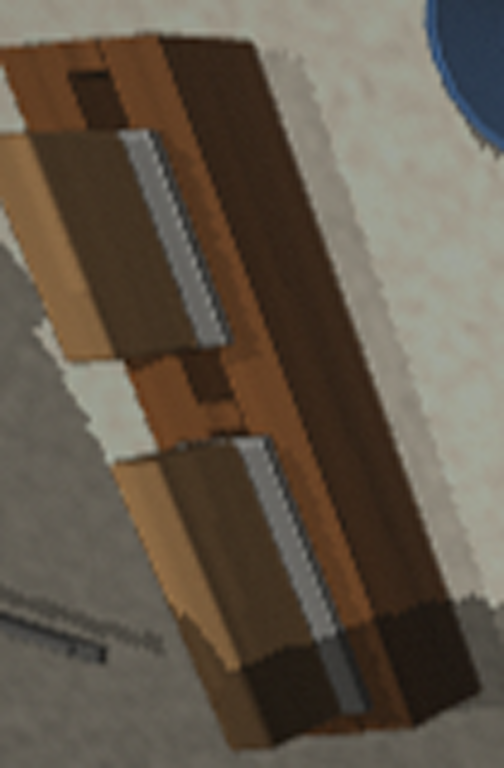

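```bash
cat > m1.py <<'E'
from h import *
import pickle
o1=pickle.load(open('w1.pkl','rb'));o2=pickle.load(open('w2.pkl','rb'))
c1=cam('wrist',o1);c2=cam('wrist',o2)
A=lambda p:(np.array(p)+.5)/3.9-.5+[210,95]
B=lambda p:(np.array(p)+.5)/3.9-.5+[405,80]
C=lambda p:(np.array(p)+.5)/4.8-.5+[195,65]
D=lambda p:(np.array(p)+.5)/4.8-.5+[0,85]
def go(name,a,b,z):
    X,e=tri([(c1,a),(c2,b)]); print(name,X.round(4),e,'@z',onz(c1,a,z)[:2].round(4),onz(c2,b,z)[:2].round(4)); return X
go('panTL',A((187,280)),B((207,268)),.039)
go('panTR',A((631,213)),B((684,200)),.039)
go('panBR',A((670,593)),B((630,597)),.039)
go('panBL',A((268,648)),B((207,649)),.039)
go('railOL',A((82,197)),B((118,180)),.039)
go('railOR',A((710,102)),B((780,85)),.039)
go('railIR',A((713,168)),B((775,155)),.039)
go('railIL',A((95,262)),B((120,247)),.039)
go('gTR',D((35,133)),C((148,126)),.06)
go('gBR',D((122,357)),C((183,360)),.06)
go('gBL',D((65,360)),C((133,363)),.06)
print('gTL',onz(c2,C((98,130)),.06))
E
python3 m1.py
```

```text
panTL [ 0.5442 -0.024   0.0375] [array([-0., -0.]), array([0., 0.])] @z [ 0.5441 -0.0236] [ 0.5437 -0.0247]
panTR [0.578  0.1309 0.0415] [array([0. , 0.2]), array([ 0. , -0.2])] @z [0.5781 0.1313] [0.5793 0.133 ]
panBR [0.7252 0.1005 0.0393] [array([0.1, 0.5]), array([-0.1, -0.5])] @z [0.7246 0.1007] [0.7263 0.1009]
panBL [ 0.6904 -0.0561  0.0388] [array([-0. , -0.1]), array([0. , 0.1])] @z [ 0.6906 -0.0561] [ 0.6901 -0.0562]
railOL [ 0.5042 -0.046   0.0369] [array([-0. , -0.2]), array([-0. ,  0.2])] @z [ 0.5044 -0.0454] [ 0.5035 -0.0467]
railOR [0.5526 0.1681 0.0367] [array([0. , 0.2]), array([ 0. , -0.2])] @z [0.5521 0.1677] [0.5521 0.166 ]
railIR [0.5739 0.1621 0.0402] [array([0. , 0.4]), array([ 0.1, -0.4])] @z [0.5736 0.1624] [0.5749 0.163 ]
railIL [ 0.5262 -0.0513  0.0387] [array([-0. , -0.3]), array([0. , 0.3])] @z [ 0.5265 -0.0513] [ 0.5258 -0.0513]
gTR [ 0.3681 -0.2822  0.0566] [array([0.1, 0.1]), array([-0. , -0.1])] @z [ 0.3693 -0.2787] [ 0.3689 -0.2813]
gBR [ 0.4239 -0.3     0.0564] [array([0. , 0.1]), array([-0. , -0.1])] @z [ 0.4246 -0.2962] [ 0.4241 -0.2989]
gBL [ 0.4198 -0.3118  0.0596] [array([0.1, 0.2]), array([-0. , -0.2])] @z [ 0.4197 -0.3112] [ 0.4201 -0.3117]
gTL [ 0.36519944 -0.29346135  0.06      ]
```

```bash
python3 - <<'E'
from h import *
plan([.3946,-.2964,.12],72)
E
```

```text
t 3.75 pos [ 0.5049 -0.2113  0.2764] yawy 69.17 tilt 0.02 F [-0.53  0.34 -0.13]
shift units [ 2.427 -3.958  5.212] full-turn units [ 0.00246974  0.00063246 -0.47152012]
```

play_rows(commands=[[[0.4, -0.66, 0.8, 0, 0, 0], [0.4, -0.66, 0.9, 0, 0, 0], [0.4, -0.66, 0.9, 0, 0, 0], [0.4, -0.66, 0.9, 0, 0, 0], [0.4, -0.66, 0.9, 0, 0, 0]]])

```text
time: 4.25
position: [0.4131, -0.2829, 0.1435]
orientation: [0.566, 3.09, -0.0]
contact_force: [0.8, -0.9, 1.0]
width: 1.001
```

play_rows(commands=[[[0.43, -0.66, 0.8, 0, 0, -0.47], [0, 0, 0, 0, 0, 0], [0, 0, 0, 0, 0, 0]]])

```text
time: 4.55
position: [0.3945, -0.2968, 0.1204]
orientation: [-0.493, -3.103, -0.001]
contact_force: [0.6, 0.7, 0.7]
width: 1.004
```

```bash
python3 - <<'E'
from h import *
import pickle
o=r.get_obs(); im=r.snapshot('wrist'); cv2.imwrite('pics/w3.png',im[:,:,::-1]); pickle.dump(o,open('w3.pkl','wb')); plan([.3946,-.2964,.12],72)
E
```

```text
t 4.6 pos [ 0.3951 -0.297   0.1209] yawy 71.96 tilt 0.05 F [ 0.24 -0.08 -0.33]
shift units [0.022 0.014 0.031] full-turn units [-0.00129143  0.00802272 -0.005918  ]
```

View pics/w3.png

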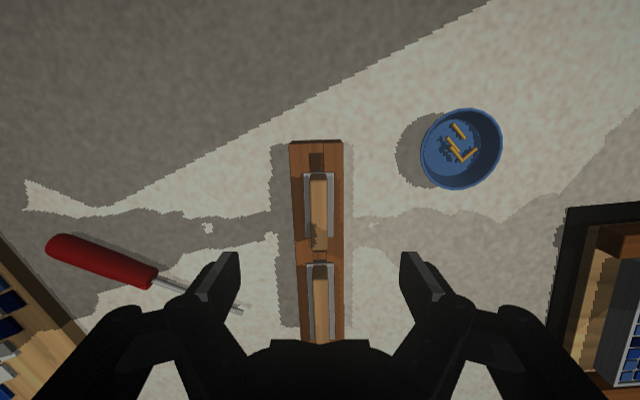

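```bash
python3 - <<'E'
from h import *
crop('w3','w3c',280,130,360,270,5.7)
E
```

```text
(no output)
```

View pics/w3c.png

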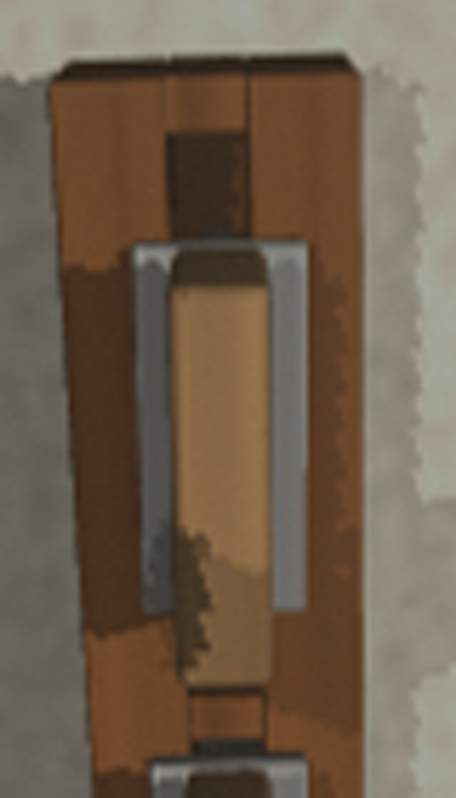

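```bash
python3 - <<'E'
from h import *
import pickle
o3=pickle.load(open('w3.pkl','rb'));c=cam('wrist',o3)
E=lambda p:(np.array(p)+.5)/5.7-.5+[280,130]
P=[onz(c,E(p),.059) for p in [(172,285),(270,285),(272,687),(181,689)]]
S=[onz(c,E(p),.034) for p in [(134,247),(307,245),(305,612),(145,612)]]
for Q in (P,S):
    print(np.round(Q,4).tolist(),np.mean(Q,0).round(4)); 
    for a,b in((0,3),(1,2)): d=Q[b]-Q[a]; print(np.degrees(np.arctan2(d[1],d[0])),np.linalg.norm(d))
    print(np.linalg.norm(Q[1]-Q[0]))
plan([.3946,-.2964,.039],72)
E
```

```text
[[0.364, -0.2945, 0.059], [0.368, -0.2822, 0.059], [0.425, -0.3, 0.059], [0.4212, -0.3126, 0.059]] [ 0.3946 -0.2973  0.059 ]
-17.492631061272693 0.05998372094050189
-17.359111837817952 0.059664137829843374
0.013020854389609976
[[0.3623, -0.3008, 0.034], [0.37, -0.2763, 0.034], [0.4269, -0.2943, 0.034], [0.419, -0.3186, 0.034]] [ 0.3945 -0.2975  0.034 ]
-17.4673508318343 0.059377055001538136
-17.528330157198205 0.059680931896923896
0.02560579179917487
t 4.6 pos [ 0.3951 -0.297   0.1209] yawy 71.96 tilt 0.05 F [ 0.24 -0.08 -0.33]
shift units [0.024 0.015 2.731] full-turn units [-0.00129143  0.00802272 -0.005918  ]
```

play_rows(commands=[[[0, -0.02, 0.7, 0, 0, -0.09], [0, 0, 0.7, 0, 0, 0], [0, 0, 0.6, 0, 0, 0], [0, 0, 0.5, 0, 0, 0], [0, 0, 0.2, 0, 0, 0]]])

```text
time: 5.1
position: [0.3949, -0.2974, 0.039]
orientation: [0.476, 3.105, 0.0]
contact_force: [0.2, -0.5, 0.5]
width: 0.999
```

play_rows(commands=[[[0, 0, 0.03, 0, 0, 0], [0, 0, 0, 0, 0, 0]]])

```text
time: 5.3
position: [0.3948, -0.2981, 0.0391]
orientation: [0.477, 3.104, -0.001]
contact_force: [0.8, -1.1, -0.6]
width: 1.002
```

play_rows(commands=[[[0, 0, 0, 0, 0, 0], [0, 0, 0, 0, 0, 0], [0, 0, 0, 0, 0, 0], [0, 0, 0, 0, 0, 0], [0, 0, 0, 0, 0, 0]]], jaw=1, force=30)

```text
time: 5.8
position: [0.3941, -0.2981, 0.0385]
orientation: [0.478, 3.105, -0.0]
contact_force: [-5.5, 1.0, 15.4]
width: 0.154
```

play_rows(commands=[[[0, 0, 0, 0, 0, 0], [0, 0, 0, 0, 0, 0], [0, 0, 0, 0, 0, 0]]])

```text
time: 6.1
position: [0.3941, -0.2982, 0.0385]
orientation: [0.478, 3.105, -0.0]
contact_force: [-0.7, -0.0, 5.8]
width: 0.16
```

play_rows(commands=[[[0, 0, -0.1, 0, 0, 0], [0, 0, -0.2, 0, 0, 0], [0, 0, -0.4, 0, 0, 0], [0, 0, -0.6, 0, 0, 0], [0, 0, -0.6, 0, 0, 0]]])

```text
time: 6.6
position: [0.394, -0.2979, 0.0963]
orientation: [-0.478, -3.105, -0.0]
contact_force: [0.0, -1.0, -0.7]
width: 0.157
```

play_rows(commands=[[[0, 0, -0.8, 0, 0, 0], [0, 0, -0.8, 0, 0, 0], [0, 0, -0.5, 0, 0, 0], [0, 0, 0, 0, 0, 0], [0, 0, 0, 0, 0, 0]]])

```text
time: 7.1
position: [0.394, -0.298, 0.1581]
orientation: [0.478, 3.105, -0.0]
contact_force: [-0.6, 0.3, -1.4]
width: 0.157
```

```bash
python3 - <<'E'
from h import *
import pickle
o=r.get_obs(); im=r.snapshot('wrist'); cv2.imwrite('pics/w4.png',im[:,:,::-1]); pickle.dump(o,open('w4.pkl','wb')); print(o['contact_force'],o['width'],o['position'])
# frame geometry fit
P=np.array([[.5440,-.0240],[.5783,.1315],[.7253,.1007],[.6904,-.0562]])
m=np.array([[-75,-81],[-75,81],[75,81],[75,-81]])/1e3
from scipy.optimize import least_squares
f=lambda q:(m@np.array([[np.cos(q[2]),-np.sin(q[2])],[np.sin(q[2]),np.cos(q[2])]]).T+q[:2]-P).ravel()
s=least_squares(f,[.63,.04,-.2]); print('panel',s.x[:2].round(4),np.degrees(s.x[2]),(f(s.x)*1e3).round(1))
Q=np.array([[.5042,-.0458],[.5523,.1675],[.5741,.1624],[.5261,-.0513]]); m=np.array([[-12,-110],[-12,110],[12,110],[12,-110]])/1e3
P=Q; s2=least_squares(f,[.54,.06,-.2]); print('rail',s2.x[:2].round(4),np.degrees(s2.x[2]),(f(s2.x)*1e3).round(1))
a=s.x[2];U=np.array([[np.cos(a),np.sin(a)],[-np.sin(a),np.cos(a)]]); print('rail in panel frame',U@(s2.x[:2]-s.x[:2]))
E
```

```text
[-0.62907672  0.30176581 -1.39391259] 0.15676299141917208 [ 0.39401867 -0.29795838  0.15809344]
panel [0.6345 0.038 ] -12.317436029744789 [-0.1 -1.1  0.2  1.6 -0.2  0.4  0.1 -0.9]
rail [0.5392 0.0582] -12.694115429463539 [-0.9 -0.7 -0.7  0.6  1.   0.5  0.6 -0.4]
rail in panel frame [-0.0974399  -0.00060045]
```

View pics/w4.png

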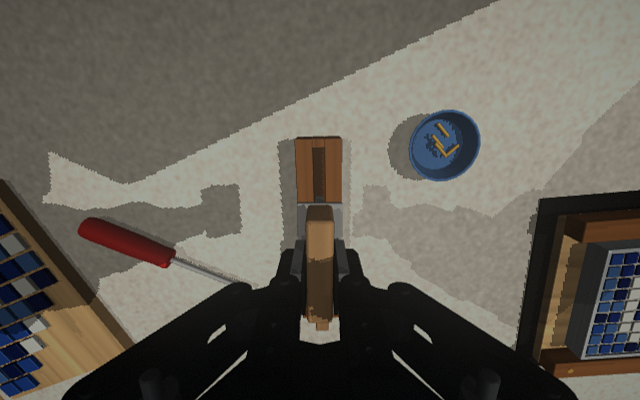

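play_rows(commands=[[[0, 0, 0, 0, 0, 0.7], [0, 0, 0, 0, 0, 1], [0, 0, 0, 0, 0, 1], [0, 0, 0, 0, 0, 1], [0, 0, 0, 0, 0, 1]]])

```text
time: 7.65
position: [0.3937, -0.2976, 0.1573]
orientation: [-1.226, -2.891, -0.001]
contact_force: [0.1, 0.5, -1.4]
width: 0.157
```

play_rows(commands=[[[0, 0, 0, 0, 0, 1], [0, 0, 0, 0, 0, 1], [0, 0, 0, 0, 0, 1], [0, 0, 0, 0, 0, 1], [0, 0, 0, 0, 0, 1]]])

```text
time: 8.15
position: [0.3937, -0.2976, 0.1573]
orientation: [-1.932, -2.475, -0.0]
contact_force: [-0.2, -0.1, -1.1]
width: 0.157
```

play_rows(commands=[[[0, 0, 0, 0, 0, 1], [0, 0, 0, 0, 0, 1], [0, 0, 0, 0, 0, 1], [0, 0, 0, 0, 0, 1], [0, 0, 0, 0, 0, 0.5]]])

```text
time: 8.65
position: [0.3937, -0.2976, 0.1573]
orientation: [-2.456, -1.956, 0.0]
contact_force: [0.2, -0.3, -1.1]
width: 0.154
```

```bash
python3 - <<'E'
from h import *
plan([.556,.0548,.12],-12.4)
E
```

```text
t 8.65 pos [ 0.3937 -0.2976  0.1573] yawy -12.93 tilt 0.11 F [ 0.22 -0.28 -1.13]
shift units [12.658  2.647  1.251] full-turn units [-0.01506987 -0.01018663 -0.08854982]
```

play_rows(commands=[[[0.7, 0.19, 0, 0, 0, 0], [0.95, 0.19, 0, 0, 0, 0], [0.95, 0.19, 0, 0, 0, 0], [0.95, 0.19, 0, 0, 0, 0], [0.95, 0.19, 0, 0, 0, 0]]])

```text
time: 9.15
position: [0.4514, -0.1713, 0.1573]
orientation: [-2.452, -1.961, 0.001]
contact_force: [0.3, -1.1, -0.4]
width: 0.157
```

play_rows(commands=[[[0.95, 0.19, 0, 0, 0, 0], [0.95, 0.19, 0, 0, 0, 0], [0.95, 0.19, 0, 0, 0, 0], [0.95, 0.19, 0, 0, 0, 0], [0.95, 0.19, 0, 0, 0, 0]]])

```text
time: 9.65
position: [0.5105, -0.0386, 0.1573]
orientation: [-2.452, -1.961, 0.002]
contact_force: [0.7, -0.6, -0.6]
width: 0.153
```

play_rows(commands=[[[0.95, 0.19, 0.2, 0, 0, 0], [0.95, 0.19, 0.4, 0, 0, 0], [0.95, 0.19, 0.4, 0, 0, 0], [0.56, 0.18, 0.25, 0, 0, -0.09], [0, 0, 0, 0, 0, 0]]])

```text
time: 10.15
position: [0.555, 0.0564, 0.1191]
orientation: [-2.44, -1.976, 0.003]
contact_force: [-0.5, -0.5, -0.8]
width: 0.153
```

play_rows(commands=[[[0, 0, 0, 0, 0, 0], [0, 0, 0, 0, 0, 0]]])

```text
time: 10.35
position: [0.555, 0.0542, 0.1211]
orientation: [2.445, 1.973, -0.0]
contact_force: [0.1, 0.2, -0.4]
width: 0.156
```

```bash
python3 - <<'E'
from h import *
import pickle
o=r.get_obs(); im=r.snapshot('wrist'); cv2.imwrite('pics/w5.png',im[:,:,::-1]); pickle.dump(o,open('w5.pkl','wb')); plan([.556,.0548,.12],-12.4)
E
```

```text
t 10.4 pos [0.555  0.0541 0.1212] yawy -12.22 tilt 0.02 F [-0.14 -0.64 -0.58]
shift units [0.03  0.026 0.04 ] full-turn units [0.00328186 0.00076915 0.03007877]
```

View pics/w5.png

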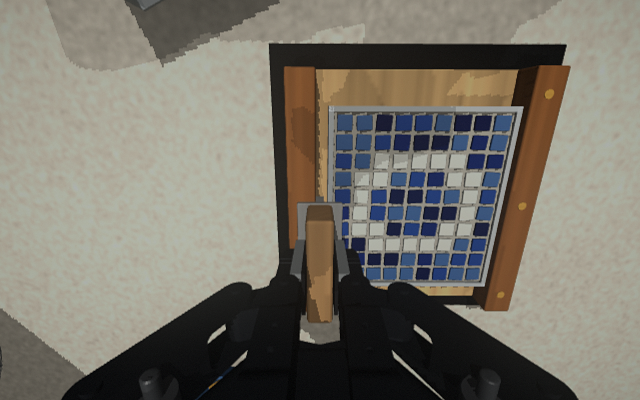

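```bash
python3 - <<'E'
from h import *
crop('w5','w5c',260,50,380,250,4)
E
```

```text
(no output)
```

View pics/w5c.png

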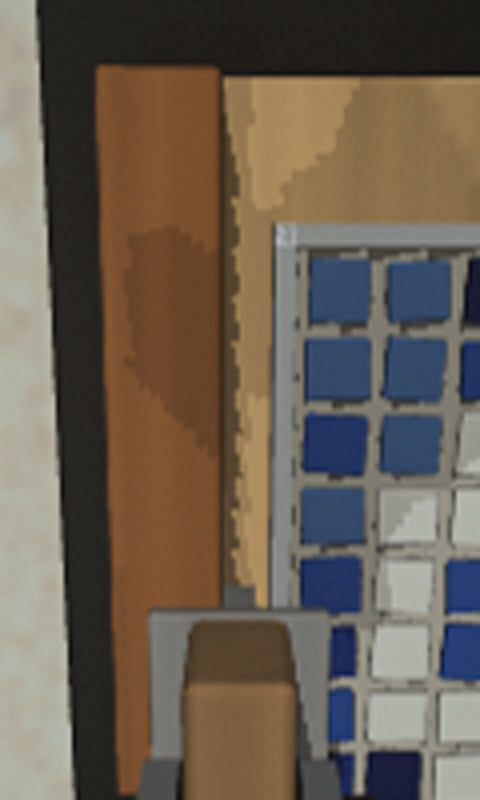

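```bash
python3 - <<'E'
from h import *
import pickle
o=pickle.load(open('w5.pkl','rb'));c=cam('wrist',o)
Rm=R.from_rotvec(o['orientation']).as_matrix()
E=lambda p:(np.array(p)+.5)/4-.5+[260,50]
T=lambda p,z:Rm.T@(onz(c,E(p),z)-o['position'])*1e3
for n,p,z in [('rI',(220,80),.039),('rI',(223,600),.039),('rO',(97,70),.039),('rO',(117,780),.039),('p',(274,226),.039),('p',(271,605),.039),
  ('shL',(150,612),.121-.0085+.004),('shR',(328,612),.1165),('shL2',(150,740),.1165),('blL',(224,590),.0925),('blR',(255,590),.0925),('gL',(186,690),.1385),('gR',(294,690),.1385)]:
    print(n,T(p,z).round(1),onz(c,E(p),z).round(4))
P=o['position']+Rm@np.array([0,0,.082]);print(proj(c,P))
E
```

```text
rI [107.8  -4.   82.1] [0.5739 0.1604 0.039 ]
rI [ 6.6 -4.  82.1] [0.5525 0.0615 0.039 ]
rO [109.5 -26.7  82.1] [0.552  0.1668 0.039 ]
rO [-36.  -28.1  82.1] [0.5199 0.0249 0.039 ]
p [82.2  6.3 82.1] [0.5784 0.1332 0.039 ]
p [ 5.5  6.3 82.1] [0.5623 0.0582 0.039 ]
shL [ 29.9 -13.    4.6] [0.5485 0.0861 0.1165]
shR [29.9 11.9  4.6] [0.5729 0.0808 0.1165]
shL2 [ 10.2 -13.5   4.6] [0.5439 0.067  0.1165]
blL [25.6 -3.  28.6] [0.5574 0.0798 0.0925]
blR [25.6  2.  28.6] [0.5624 0.0788 0.0925]
gL [ 27.2  -7.  -17.4] [0.5538 0.0823 0.1385]
gR [ 27.2   6.1 -17.4] [0.5667 0.0795 0.1385]
[320.02915666 206.96955397]
```

play_rows(commands=[[[0, 0.045, 0.3, 0, 0, 0.02], [0, 0, 0.5, 0, 0, 0], [0, 0, 0.5, 0, 0, 0], [0, 0, 0.35, 0, 0, 0], [0, 0, 0, 0, 0, 0]]])

```text
time: 10.9
position: [0.5556, 0.0544, 0.07]
orientation: [-2.446, -1.97, 0.003]
contact_force: [-0.2, -0.3, -0.3]
width: 0.157
```

play_rows(commands=[[[0, 0, 0, 0, 0, 0], [0, 0, 0, 0, 0, 0]]])

```text
time: 11.1
position: [0.5569, 0.0546, 0.072]
orientation: [2.446, 1.971, 0.001]
contact_force: [0.9, -0.2, -1.2]
width: 0.162
```

```bash
python3 - <<'E'
from h import *
import pickle
o=r.get_obs(); im=r.snapshot('wrist'); cv2.imwrite('pics/w6.png',im[:,:,::-1]); pickle.dump(o,open('w6.pkl','wb')); plan([.556,.0548,.0475],-12.4)
crop('w6','w6c',230,50,410,250,4)
E
```

```text
t 11.15 pos [0.5568 0.0546 0.072 ] yawy -12.28 tilt 0.06 F [-0.27  0.04 -1.12]
shift units [-0.001 -0.03   0.818] full-turn units [ 0.01005435 -0.00143045  0.01935597]
```

View pics/w6c.png

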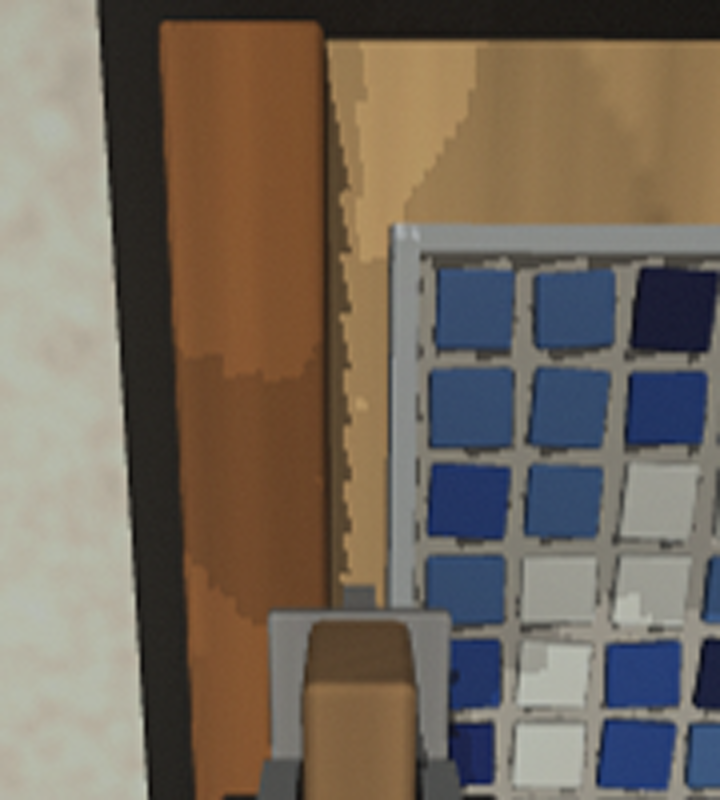

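play_rows(commands=[[[0, 0, 0.1, 0, 0, 0], [0, 0, 0.17, 0, 0, 0], [0, 0, 0.17, 0, 0, 0], [0, 0, 0.17, 0, 0, 0], [0, 0, 0.08, 0, 0, 0]]])

```text
time: 11.65
position: [0.5561, 0.0547, 0.0499]
orientation: [-2.446, -1.971, 0.001]
contact_force: [0.1, -0.5, -1.4]
width: 0.158
```

play_rows(commands=[[[0, 0, 0.02, 0, 0, 0], [0, 0, 0, 0, 0, 0]]])

```text
time: 11.85
position: [0.5565, 0.0547, 0.05]
orientation: [-2.446, -1.971, 0.0]
contact_force: [0.7, 0.3, -0.3]
width: 0.159
```

play_rows(commands=[[[0, 0, 0.03, 0, 0, 0], [0, 0, 0.02, 0, 0, 0], [0, 0, 0, 0, 0, 0]]])

```text
time: 12.15
position: [0.5565, 0.0547, 0.0486]
orientation: [2.446, 1.971, 0.0]
contact_force: [0.6, 1.0, -0.9]
width: 0.162
```

play_rows(commands=[[[0, 0, 0.02, 0, 0, 0], [0, 0, 0, 0, 0, 0]]])

```text
time: 12.35
position: [0.5565, 0.0547, 0.048]
orientation: [2.446, 1.971, 0.0]
contact_force: [-0.3, -0.2, -0.7]
width: 0.158
```

play_rows(commands=[[[0, 0, 0.02, 0, 0, 0], [0, 0, 0, 0, 0, 0]]])

```text
time: 12.55
position: [0.5565, 0.0547, 0.0476]
orientation: [2.446, 1.971, 0.0]
contact_force: [-1.3, -0.6, 3.6]
width: 0.155
```

play_rows(commands=[[[0, 0, 0.02, 0, 0, 0], [0, 0, 0, 0, 0, 0]]])

```text
time: 12.75
position: [0.5565, 0.0547, 0.0475]
orientation: [2.446, 1.971, 0.001]
contact_force: [-4.7, -0.2, 13.3]
width: 0.16
```

play_rows(commands=[[[0, 0, -0.03, 0, 0, 0], [0, 0, 0, 0, 0, 0]]])

```text
time: 12.95
position: [0.5565, 0.0547, 0.0477]
orientation: [2.446, 1.971, 0.0]
contact_force: [-1.0, 0.6, -0.5]
width: 0.152
```

play_rows(commands=[[[0, 0, 0, 0, 0, 0], [0, 0, 0, 0, 0, 0], [0, 0, 0, 0, 0, 0], [0, 0, 0, 0, 0, 0], [0, 0, 0, 0, 0, 0]]], jaw=0.5)

```text
time: 13.45
position: [0.5565, 0.0547, 0.0477]
orientation: [-2.446, -1.971, 0.0]
contact_force: [0.3, 0.2, -0.2]
width: 0.5
```

play_rows(commands=[[[0, 0, -0.3, 0, 0, 0], [0, 0, -0.6, 0, 0, 0], [0, 0, -0.9, 0, 0, 0], [0, 0, -0.9, 0, 0, 0], [0, 0, 0, 0, 0, 0]]])

```text
time: 13.95
position: [0.5582, 0.0546, 0.1325]
orientation: [2.443, 1.969, 0.006]
contact_force: [-0.1, 0.4, -0.1]
width: 0.5
```

play_rows(commands=[[[0, 0, 0, 0, 0, 0], [0, 0, 0, 0, 0, 0]]])

```text
time: 14.15
position: [0.556, 0.0547, 0.1281]
orientation: [-2.446, -1.971, 0.001]
contact_force: [-0.1, 0.2, -0.4]
width: 0.502
```

```bash
python3 - <<'E'
from h import *
import pickle
o=r.get_obs(); im=r.snapshot('wrist'); cv2.imwrite('pics/w7.png',im[:,:,::-1]); pickle.dump(o,open('w7.pkl','wb')); plan([.556,.0548,.12],-12.4)
E
```

```text
t 14.2 pos [0.5559 0.0547 0.1279] yawy -12.28 tilt 0.08 F [-0.06 -0.72  0.24]
shift units [0.004 0.001 0.265] full-turn units [-0.01269583  0.00232461  0.01946304]
```

View pics/w7.png

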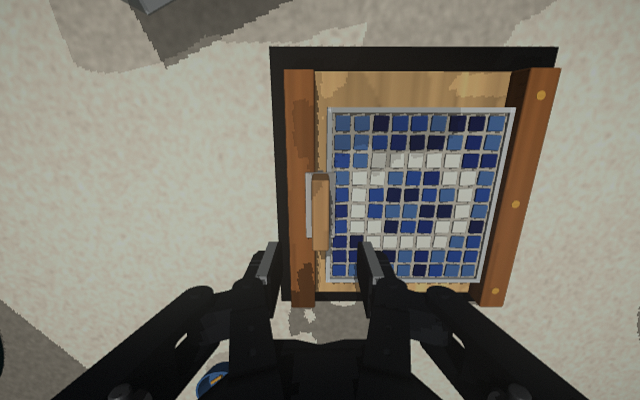

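```bash
python3 - <<'E'
from h import *
import pickle
crop('w7','w7c',270,150,370,270,5)
E
```

```text
(no output)
```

View pics/w7c.png

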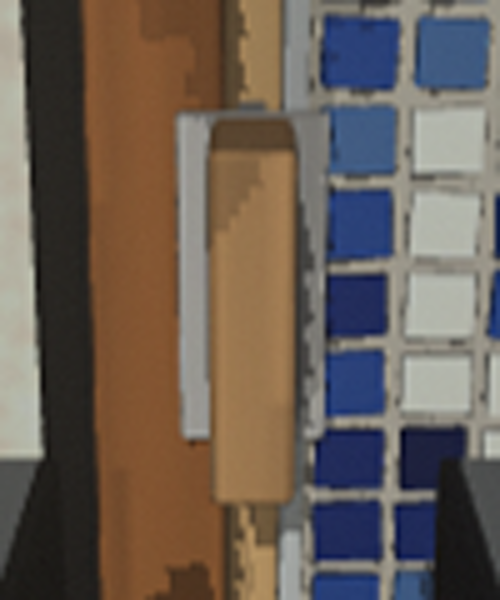

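play_rows(commands=[[[0, -0.3, 0, 0, 0, 0], [0, -0.8, 0, 0, 0, 0], [0, -0.8, 0, 0, 0, 0], [0, -0.7, 0, 0, 0, -0.5], [0, 0, 0, 0, 0, -1]]], jaw=1, force=40)

```text
time: 14.7
position: [0.4769, 0.0719, 0.1283]
orientation: [-2.28, -2.159, 0.002]
contact_force: [0.8, -0.3, 0.6]
width: -0.001
```

play_rows(commands=[[[0, 0, 0, 0, 0, -1], [0, 0, 0, 0, 0, -1], [0, 0, 0, 0, 0, -1], [0, 0, 0, 0, 0, -1], [0, 0, 0, 0, 0, -1]]])

```text
time: 15.2
position: [0.4793, 0.0714, 0.1282]
orientation: [-1.642, -2.677, 0.001]
contact_force: [-0.1, -0.2, -0.0]
width: -0.002
```

play_rows(commands=[[[0, 0, 0, 0, 0, -1], [0, 0, 0, 0, 0, -1], [0, 0, 0, 0, 0, -1], [0, 0, 0, 0, 0, -1], [0, 0, 0, 0, 0, -1]]])

```text
time: 15.7
position: [0.4793, 0.0714, 0.1282]
orientation: [-0.893, -3.011, 0.0]
contact_force: [-1.0, 0.1, -0.8]
width: -0.002
```

play_rows(commands=[[[0, 0, 0, 0, 0, -1], [0, 0, 0, 0, 0, -1], [0, 0, 0, 0, 0, -1], [0, 0, 0, 0, 0, -0.5], [0, 0, 0, 0, 0, 0]]])

```text
time: 16.2
position: [0.4794, 0.0714, 0.1283]
orientation: [-0.335, -3.123, 0.0]
contact_force: [0.3, -0.2, -0.5]
width: 0.0
```

play_rows(commands=[[[0, 0, 0, 0, 0, 0], [0, 0, 0, 0, 0, 0]]])

```text
time: 16.4
position: [0.48, 0.0713, 0.1286]
orientation: [-0.338, -3.123, 0.0]
contact_force: [-0.2, -0.7, 0.3]
width: 0.0
```

```bash
python3 - <<'E'
from h import *
import pickle
o=r.get_obs(); im=r.snapshot('wrist'); cv2.imwrite('pics/w8.png',im[:,:,::-1]); pickle.dump(o,open('w8.pkl','wb')); plan([.5026,.0662,.08],77.65); print(o['width'])
o7=pickle.load(open('w7.pkl','rb'));c=cam('wrist',o7)
a=np.radians(-12.32);U=np.array([[np.cos(a),np.sin(a)],[-np.sin(a),np.cos(a)]])
for p in [(178,113),(325,113),(320,438),(183,438)]: print((U@(onz(c,(np.array(p)+.5)/5-.5+[270,150],.043)[:2]-[.6345,.038])*1e3).round(1))
im=r.snapshot('scene'); cv2.imwrite('pics/s8.png',im[:,:,::-1])
o2=pickle.load(open('w2.pkl','rb'));print('dish',onz(cam('wrist',o2),(320,72),.015))
E
```

```text
t 16.45 pos [0.48   0.0713 0.1286] yawy 77.66 tilt 0.01 F [0.57 0.45 0.04]
shift units [-0.772 -0.005  1.619] full-turn units [-0.0005512  -0.00241395  0.00170802]
0.0004904165973541971
[-92.2  29.9]
[-67.5  29.9]
[-67.4 -30. ]
[-92.2 -30. ]
dish [ 0.38524468 -0.16484904  0.015     ]
```

View pics/w8.png

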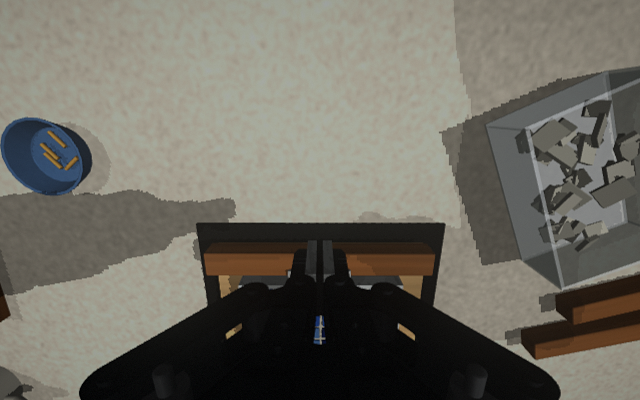

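play_rows(commands=[[[0, 0, 0.5, 0, 0, 0], [0, 0, 0.8, 0, 0, 0], [0, 0, 0.8, 0, 0, 0], [0, 0, 0.8, 0, 0, 0], [0, 0, 0.5, 0, 0, 0]]])

```text
time: 17.0
position: [0.4795, 0.0713, 0.0252]
orientation: [-0.337, -3.122, 0.0]
contact_force: [0.0, 0.1, 0.3]
width: -0.002
```

play_rows(commands=[[[-0.3, 0, 0.15, 0, 0, 0], [-0.4, 0, 0, 0, 0, 0], [0, 0, 0, 0, 0, 0], [0, 0, 0, 0, 0, 0]]])

```text
time: 17.4
position: [0.5017, 0.0667, 0.0228]
orientation: [0.336, 3.122, 0.0]
contact_force: [0.1, -0.4, 0.8]
width: -0.0
```

```bash
python3 - <<'E'
from h import *
import pickle
o=r.get_obs(); im=r.snapshot('wrist'); cv2.imwrite('pics/w9.png',im[:,:,::-1]); pickle.dump(o,open('w9.pkl','wb')); plan([.5026,.0662,.022],77.65)
a=np.radians(-12.32);U=np.array([[np.cos(a),np.sin(a)],[-np.sin(a),np.cos(a)]]); print(U@(o['position'][:2]-[.6345,.038])*1e3)
im=r.snapshot('side'); cv2.imwrite('pics/s9.png',im[:,:,::-1]); crop('s9','s9c',260,120,420,260,5)
crop('w9','w9c',200,180,440,360,3.3)
E
```

```text
t 17.45 pos [0.5012 0.0668 0.0227] yawy 77.71 tilt 0.04 F [ 0.26 -0.45 -0.1 ]
shift units [-0.051 -0.008  0.025] full-turn units [0.00160191 0.00714865 0.00970001]
[-135.91123196   -0.31205939]
```

View pics/w9c.png

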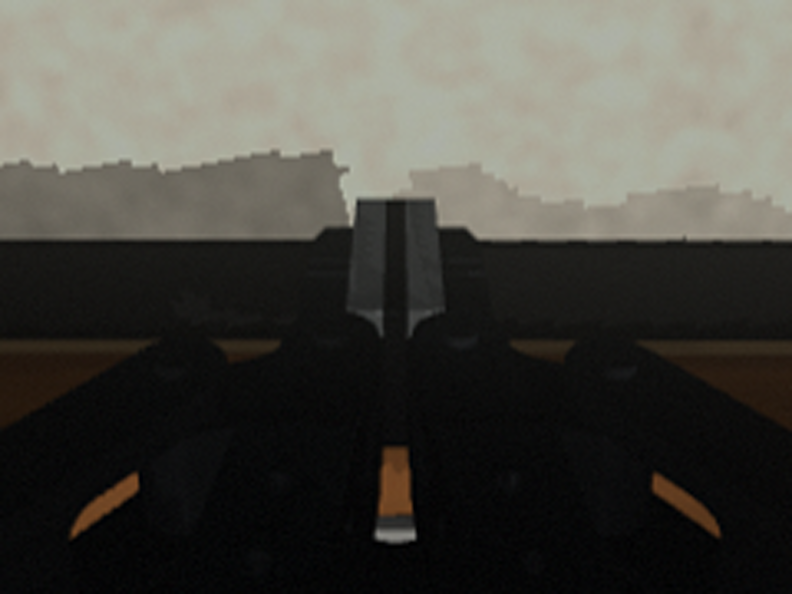

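View pics/s9c.png

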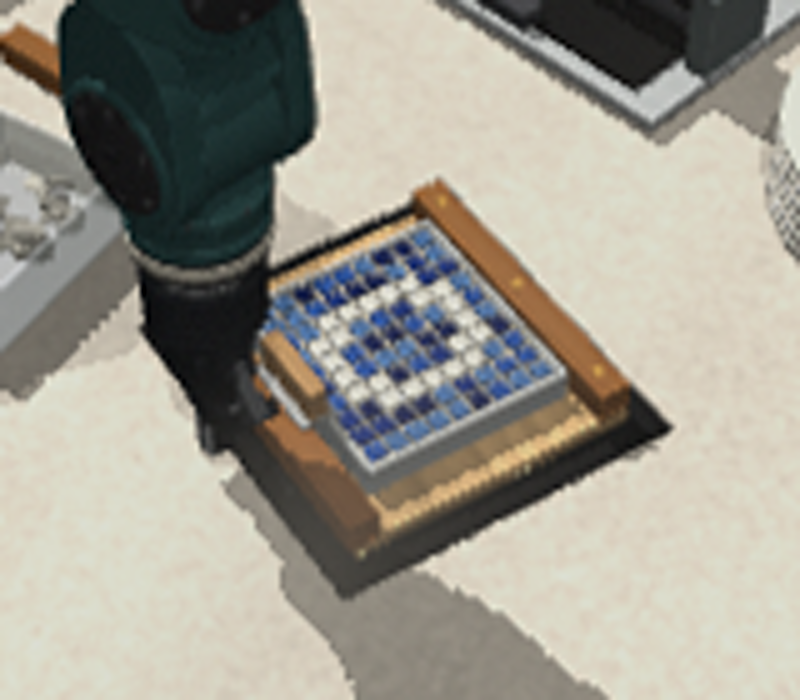

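play_rows(commands=[[[-0.1, 0, 0, 0, 0, 0], [-0.13, 0, 0, 0, 0, 0], [-0.1, 0, 0, 0, 0, 0], [-0.07, 0, 0, 0, 0, 0], [0, 0, 0, 0, 0, 0]]])

```text
time: 18.0
position: [0.5128, 0.0642, 0.0221]
orientation: [0.336, 3.123, -0.0]
contact_force: [0.3, -0.1, 0.3]
width: 0.001
```

play_rows(commands=[[[-0.02, 0, 0, 0, 0, 0], [-0.02, 0, 0, 0, 0, 0], [-0.02, 0, 0, 0, 0, 0], [-0.02, 0, 0, 0, 0, 0], [0, 0, 0, 0, 0, 0]]])

```text
time: 18.5
position: [0.5149, 0.0638, 0.0222]
orientation: [0.336, 3.124, 0.0]
contact_force: [-0.4, -1.7, -0.6]
width: -0.0
```

play_rows(commands=[[[-0.02, 0, 0, 0, 0, 0], [-0.02, 0, 0, 0, 0, 0], [-0.02, 0, 0, 0, 0, 0], [-0.02, 0, 0, 0, 0, 0], [0, 0, 0, 0, 0, 0]]])

```text
time: 19.0
position: [0.5173, 0.0632, 0.0222]
orientation: [0.336, 3.123, 0.0]
contact_force: [1.0, 0.9, -0.1]
width: 0.002
```

play_rows(commands=[[[-0.02, 0, 0, 0, 0, 0], [-0.02, 0, 0, 0, 0, 0], [-0.02, 0, 0, 0, 0, 0], [0, 0, 0, 0, 0, 0]]])

```text
time: 19.4
position: [0.519, 0.0628, 0.0222]
orientation: [-0.336, -3.124, 0.0]
contact_force: [-0.0, -1.0, -0.3]
width: 0.004
```

play_rows(commands=[[[-0.02, 0, 0, 0, 0, 0], [-0.02, 0, 0, 0, 0, 0], [-0.02, 0, 0, 0, 0, 0], [0, 0, 0, 0, 0, 0]]])

```text
time: 19.8
position: [0.5209, 0.0624, 0.0222]
orientation: [0.336, 3.123, 0.0]
contact_force: [-0.3, 0.2, 0.1]
width: 0.001
```

play_rows(commands=[[[-0.02, 0, 0, 0, 0, 0], [-0.02, 0, 0, 0, 0, 0], [0, 0, 0, 0, 0, 0]]])

```text
time: 20.1
position: [0.522, 0.0622, 0.0222]
orientation: [0.336, 3.123, 0.0]
contact_force: [0.7, 0.1, -0.5]
width: -0.0
```

```bash
python3 - <<'E'
from h import *
a=np.radians(-12.32);U=np.array([[np.cos(a),np.sin(a)],[-np.sin(a),np.cos(a)]]);o=r.get_obs(); print(U@(o['position'][:2]-[.6345,.038])*1e3,U@o['contact_force'][:2])
im=r.snapshot('wrist'); cv2.imwrite('pics/w10.png',im[:,:,::-1])
im=r.snapshot('side'); cv2.imwrite('pics/s10.png',im[:,:,::-1]); crop('s10','s10c',285,170,375,250,8)
crop('w10','w10c',200,180,440,360,3.3)
E
```

```text
[-115.07138287   -0.35332018] [0.68520135 0.21194154]
```

View pics/s10c.png

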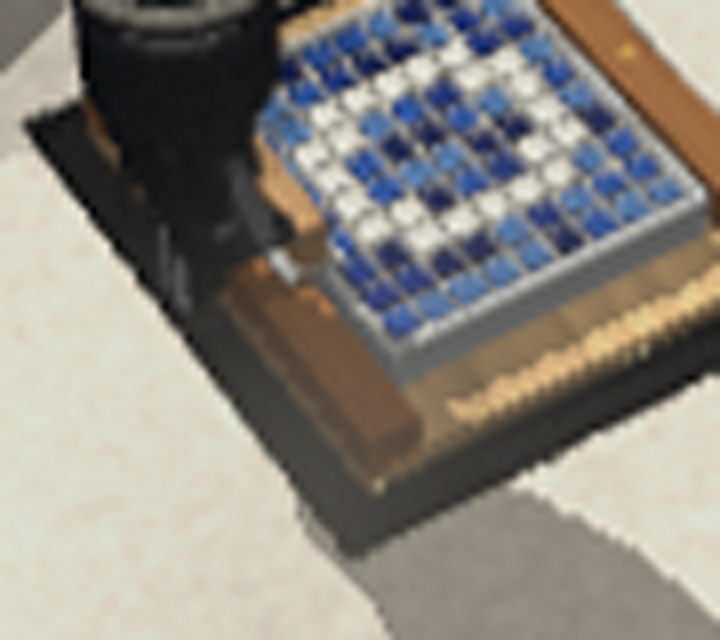

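View pics/w10c.png

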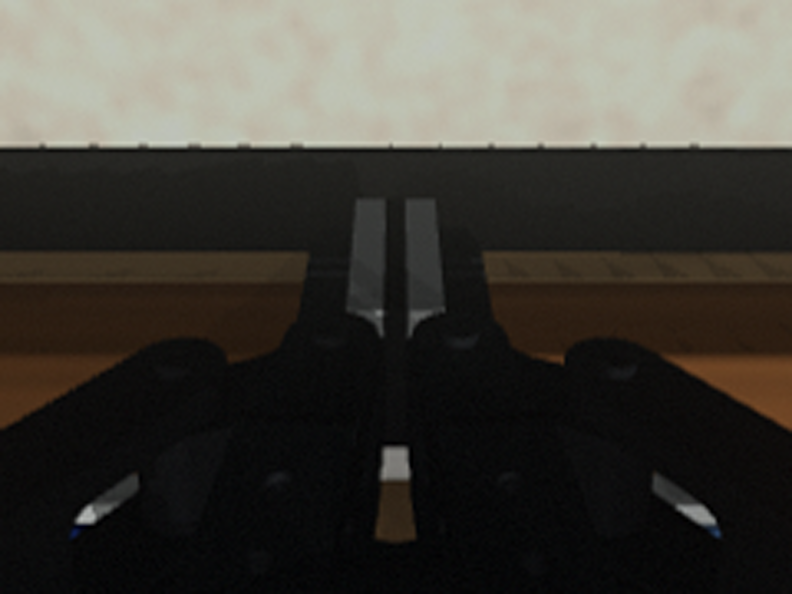

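play_rows(commands=[[[-0.015, 0, 0, 0, 0, 0], [0, 0, 0, 0, 0, 0]]])

```text
time: 20.4
position: [0.5223, 0.0621, 0.0222]
orientation: [0.336, 3.124, 0.0]
contact_force: [0.2, -0.2, -0.1]
width: -0.001
```

play_rows(commands=[[[-0.015, 0, 0, 0, 0, 0], [0, 0, 0, 0, 0, 0]]])

```text
time: 20.6
position: [0.5227, 0.0621, 0.0222]
orientation: [-0.336, -3.123, -0.0]
contact_force: [-0.8, 0.8, 0.4]
width: -0.0
```

play_rows(commands=[[[-0.015, 0, 0, 0, 0, 0], [0, 0, 0, 0, 0, 0]]])

```text
time: 20.8
position: [0.5227, 0.062, 0.0221]
orientation: [-0.336, -3.123, -0.0]
contact_force: [-3.3, 0.8, 1.8]
width: 0.001
```

play_rows(commands=[[[-0.01, 0, 0, 0, 0, 0], [0, 0, 0, 0, 0, 0]]])

```text
time: 21.0
position: [0.5227, 0.062, 0.022]
orientation: [-0.336, -3.122, -0.0]
contact_force: [-5.4, 1.6, 1.8]
width: 0.0
```

play_rows(commands=[[[0, 0, 0, 0, 0, 0], [0, 0, 0, 0, 0, 0]]])

```text
time: 21.2
position: [0.5227, 0.062, 0.022]
orientation: [-0.336, -3.122, -0.0]
contact_force: [-5.7, 1.9, 1.5]
width: -0.003
```

play_rows(commands=[[[-0.01, 0, 0, 0, 0, 0], [0, 0, 0, 0, 0, 0], [-0.01, 0, 0, 0, 0, 0], [0, 0, 0, 0, 0, 0], [0, 0, 0, 0, 0, 0]]])

```text
time: 21.7
position: [0.5227, 0.062, 0.0219]
orientation: [-0.336, -3.121, -0.0]
contact_force: [-7.0, 2.2, 4.2]
width: 0.001
```

play_rows(commands=[[[0, 0, 0, 0, 0, 0], [0, 0, 0, 0, 0, 0]]])

```text
time: 21.9
position: [0.5227, 0.062, 0.0219]
orientation: [-0.335, -3.121, -0.0]
contact_force: [-8.7, 2.3, 3.7]
width: 0.0
```

```bash
python3 - <<'E'
from h import *
a=np.radians(-12.32);U=np.array([[np.cos(a),np.sin(a)],[-np.sin(a),np.cos(a)]]);o=r.get_obs(); print(U@(o['position'][:2]-[.6345,.038])*1e3)
for i in range(3):
    o=r.get_obs();print(o['time'],U@o['contact_force'][:2],o['contact_force'][2]); im=r.snapshot(['wrist','side','scene'][i]); cv2.imwrite(f'pics/v{i}.png',im[:,:,::-1])
o=r.get_obs();print(U@o['contact_force'][:2],o['ft_torque'])
crop('v1','v1c',285,150,385,250,6); crop('v2','v2c',270,190,390,280,6)
E
```

```text
[-114.32782804   -0.41796881]
21.9 [-8.94636608  0.37084532] 3.74600944280281
21.95 [-8.78813295  0.48748576] 3.627379708132171
22.0 [-7.97309597  0.66008155] 3.529017531597517
[-8.2183967   0.42781308] [0.41815971 1.53397999 0.00529459]
```

View pics/v0.png

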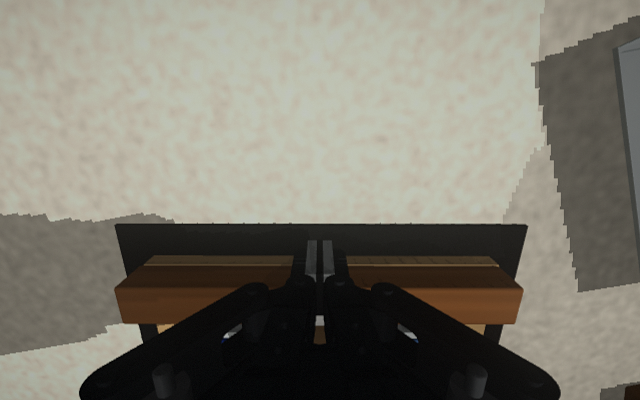

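View pics/v1c.png

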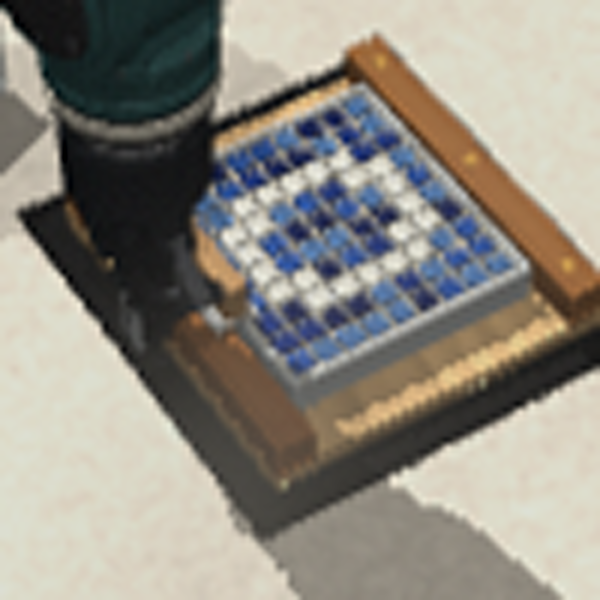

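View pics/v2c.png

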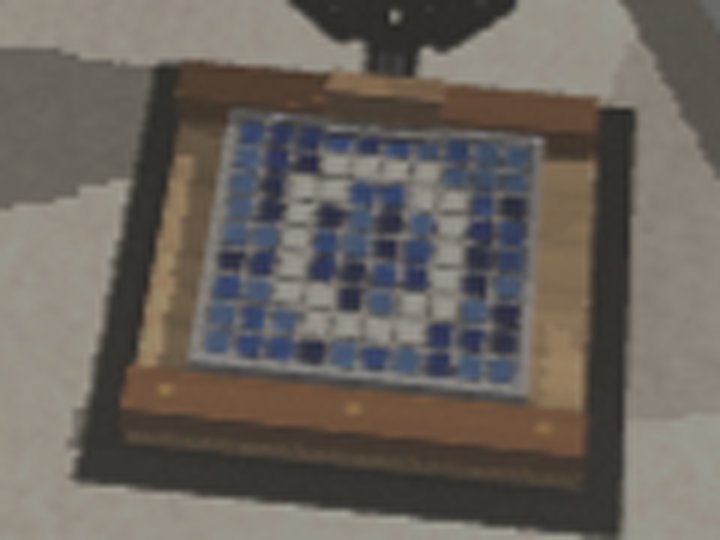

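play_rows(commands=[[[-0.012, 0, 0, 0, 0, 0], [0, 0, 0, 0, 0, 0], [-0.01, 0, 0, 0, 0, 0], [0, 0, 0, 0, 0, 0], [0, 0, 0, 0, 0, 0]]])

```text
time: 22.55
position: [0.5227, 0.062, 0.0217]
orientation: [-0.335, -3.12, -0.0]
contact_force: [-10.2, 3.0, 5.1]
width: -0.0
```

play_rows(commands=[[[0, 0, 0, 0, 0, 0], [0, 0, 0, 0, 0, 0]]])

```text
time: 22.75
position: [0.5227, 0.062, 0.0217]
orientation: [-0.335, -3.12, -0.0]
contact_force: [-10.8, 3.6, 4.1]
width: -0.004
```

play_rows(commands=[[[0, 0, 0, 0, 0, 0], [0, 0, 0, 0, 0, 0]]])

```text
time: 22.95
position: [0.5227, 0.062, 0.0217]
orientation: [-0.335, -3.12, -0.0]
contact_force: [-10.6, 2.9, 4.0]
width: -0.001
```

play_rows(commands=[[[-0.006, 0, 0, 0, 0, 0], [0, 0, 0, 0, 0, 0], [0, 0, 0, 0, 0, 0]]])

```text
time: 23.25
position: [0.5227, 0.0619, 0.0217]
orientation: [-0.335, -3.12, -0.0]
contact_force: [-10.7, 2.2, 4.3]
width: -0.003
```

play_rows(commands=[[[0, 0, 0, 0, 0, 0], [0, 0, 0, 0, 0, 0], [0, 0, 0, 0, 0, 0], [0, 0, 0, 0, 0, 0], [0, 0, 0, 0, 0, 0]]])

```text
time: 23.75
position: [0.5227, 0.0619, 0.0217]
orientation: [-0.335, -3.12, -0.0]
contact_force: [-13.1, 2.1, 4.9]
width: -0.001
```

```bash
python3 - <<'E'
from h import *
import pickle
a=np.radians(-12.32);U=np.array([[np.cos(a),np.sin(a)],[-np.sin(a),np.cos(a)]])
o=r.get_obs();pickle.dump(o,open('wf.pkl','wb'))
im=r.snapshot('wrist'); cv2.imwrite('pics/f0.png',im[:,:,::-1]); crop('f0','f0L',100,215,240,345,5.7);crop('f0','f0R',400,215,540,345,5.7)
F=[]
for i in range(4):
    F.append(U@r.get_obs()['contact_force'][:2]); im=r.snapshot('scene')
cv2.imwrite('pics/f2.png',im[:,:,::-1])
print(np.mean(F,0),np.round(F,1).tolist())
crop('f2','f2c',280,192,380,225,8)
E
```

```text
[-11.85083465   0.06191142] [[-11.6, 1.0], [-11.9, -0.8], [-11.7, 0.5], [-12.3, -0.5]]
```

View pics/f0L.png

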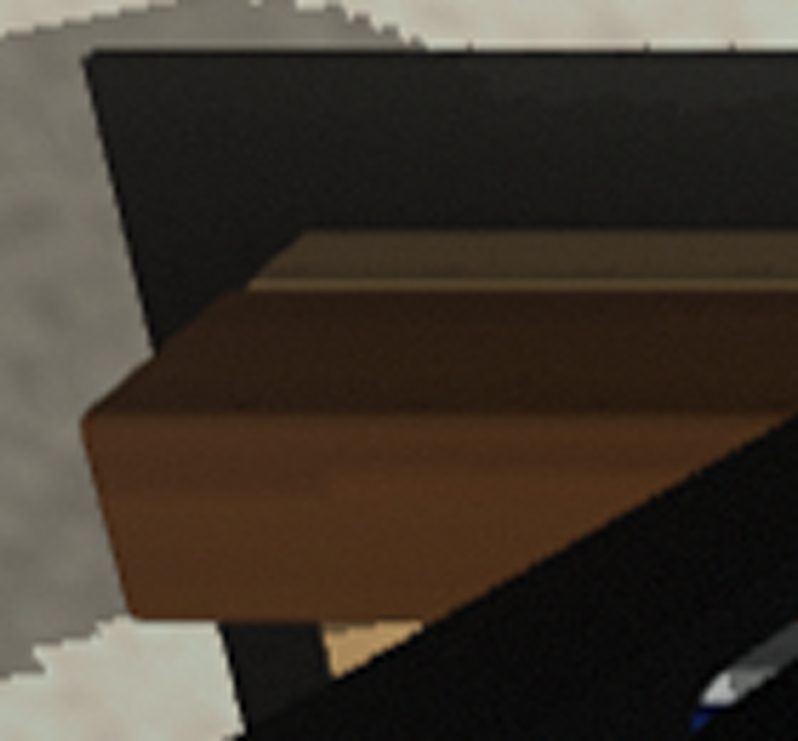

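View pics/f0R.png

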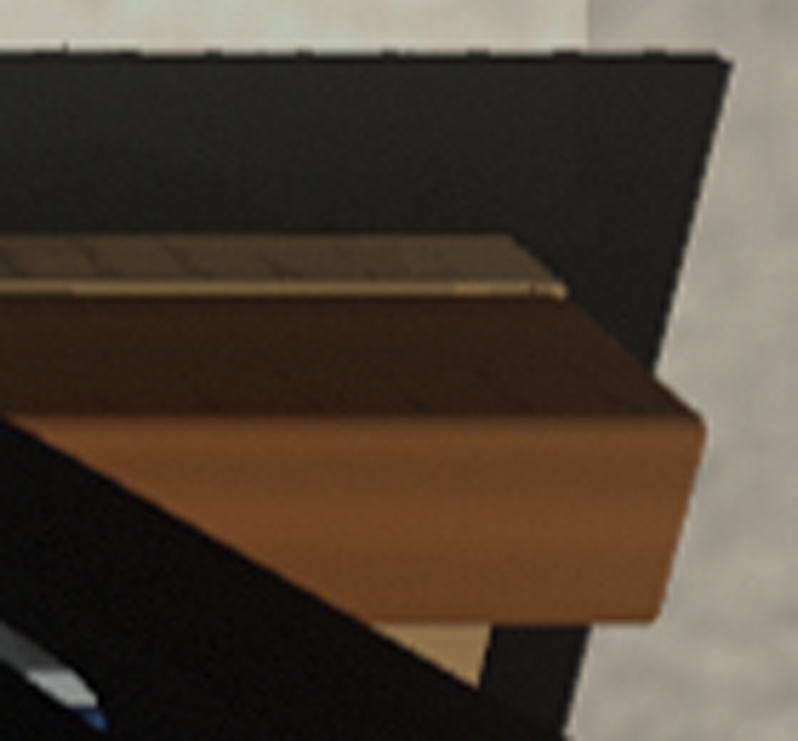

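View pics/f2c.png

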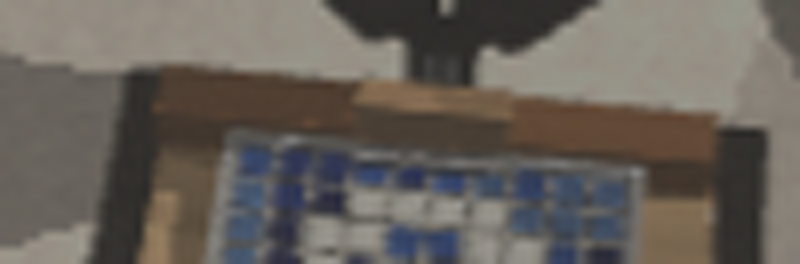

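```bash
python3 - <<'E'
from rig import r
print(r.close_job()); o=r.get_obs(); print(o['time'],o['contact_force'])
E
```

```text
the job is handed in; nothing more can be done
None
the job is handed in; nothing more can be done
```

The short gauge is hanging blade-down in the gap, and the rail is pushed against it and held at about 12 N. I handed the job in at about 24 s without letting up.

- **Gauge:** It came out of the rack cleanly and went into the middle of a gap of about 10.4 mm. The shoulder touched down at the expected height, with about 13 N on the last small step down. After I let go it measured upright and within 1 mm of the panel's middle.
- **Rail:** I pushed it slowly at its middle with shut fingers, along the panel's x. It stopped where a 5 mm gap would put it, with its outer face about level with the board edge. The arm then built up force without moving.
- **Last checks:**
  - The push averaged 11.9 N (11.6 to 12.3 N) and the sideways force was near zero.
  - There was also about 4–5 N of downward drag from the fingers on the rail.
  - The rail is parallel to the board edge in the wrist picture.
- **Less certain:**
  - The rail's ends look 0.5–1 mm off level, towards the rack side. It measured about the same before I pushed it.
  - The gripper hides most of the gauge while it holds, so I judged the pinch from the force and where the rail stopped, not from seeing it directly.
  - The second gauge and the other things on the bench were never touched on purpose, but I did not check each one again at the end.

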